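Wedge a club hammer's new handle

ROBOT

A 7-joint arm with a two-finger parallel gripper is mounted at the origin on the work surface. World frame = base frame: x ahead of the robot, y to its left, z up, the work surface at z = 0. Lengths are in mm, angles in rad, forces in N, time in s.
With the tool pointing down it reaches from about 400 to 875 mm from the base axis. Payload 19.3 kg.
Tool frame: the origin (TCP) lies at the very end of the fingers, on their centre line; the grasp point (between the pads) lies 19 mm behind it (grip_point_offset is the z of the grasp point in the tool frame, in mm); z points along the fingers, y is the line along which they close (so a half turn about z gives the same grasp; the last joint's range is limited). The gripper opens to 85 mm and grips with 20 to 120 N. Pads are 22 mm wide; open, the fingers measure 114 mm over their backs; the gripper's body (76 mm by 85 mm) begins 54 mm behind the grasp point. The pads swing forward as they close: fully open they stand 13 mm farther back than shut.
Start: joints at [-1.225, 0.521, -0.036, 1.599, 0.021, 1.021, -0.113], TCP at [252.468, 571.729, 231.291] pointing down, gripper open.
Joint ranges: [-2.91, 2.91], [-0.3, 2.13], [-1.5, 1.42], [0.17, 2.43], [-1.26, 4.41], [0.16, 1.93], [-2.52, 2.52]. Speed limits (rad/s): [1.89, 1.89, 2.39, 2.39, 3.01, 3.01, 3.01].

INTERFACE

Orientations are given as a 3x3 rotation matrix whose columns are the frame's x, y, z axes.
In Python, from workcell import movep, movel, goto_joints, open_gripper, clamp, wait, inverse_kinematics, read_state, camera, PlanningError, finish_job, grip_point_offset gives the robot as it stands. Calls block until the motion is done:
- movep(position, orientation): joint-space move of the TCP to a pose.
- movel(position, frame=None, max_speed=150, guard=None): straight line of the TCP; frame=None keeps the orientation; max_speed is the mean speed in mm/s. With guard (N) it stops when the force on the tool has changed by that much, and returns True; else False.
- goto_joints(angles): joint-space move.
- open_gripper() and clamp(): open the fingers fully, or close them until they stop; the grip force is fixed at half the most.
- wait(seconds).
- inverse_kinematics(position, orientation): joint angles nearest the present ones, or None.
- read_state(): the state.
- camera(name): name is "scene" or "top" or "wrist"; returns a dict with "image" (400x640x3 uint8, blue, green, red), "range_z" (400x640 float32, mm along the optical axis (not along the pixel's ray), 0 where there is no reading), "fx", "fy", "cx", "cy" (pixels), "cam_to_world" (4x4, takes a point from camera to world coordinates). Camera axes: x right, y up, looking along -z (the intrinsics and any distortion apply to the point x, -y, -z); pixel columns grow to the right and rows downward; lengths in mm; the calibration is good to about 2 mm. A picture is of the moment at which its call begins.
A pose or a line that the arm cannot do raises PlanningError and nothing moves.
- finish_job(): hands the job in; it is judged then, once.
The state is a dict: "time": time; "qpos": joint angles; "qvel": joint speeds; "joint_efforts": joint torques, N m; "eef_pos": TCP position; "tool_rot": TCP orientation; "ft_force": force on the tool from outside, world axes, zero at the start; "torque": the same for the moment, N m; "finger_gap": finger opening in mm; "gripper_force": force on a finger pad.
Only numpy, scipy, OpenCV 4.12 (cv2) and the standard library are available. Lean on these libraries where they do the work, as an engineer would, in place of code of your own. Each camera call takes 0.05 s, during which the arm holds its last target. There are 200 camera calls.

TASK

The club hammer in the vise has a new handle: take the wooden wedge out of the tool block, stand it thin end down in the slot in the handle's top and let go of it. Then tap it down with the mallet, lightly (a hard blow would split the handle) and lifting the mallet off between taps, until another tap no longer moves it and the spread handle fills the hammer's head. Put the mallet back on the black mat and leave everything else where it is.

Things in the scene. Friction and masses are not known exactly. Their poses are not given: they have to be found in the camera images.
- wedge: loose brown hardwood wedge, 60 mm long, 28 mm wide, 12 mm thick at its flat butt, thinning evenly (0.16 mm per mm) to 2 mm, 20 g. Origin: middle of the thin end; +z runs from there to the butt, x across the thickness, y across the width (those two sides are parallel). It starts upright, thin end down, in a fitting slot of the tool block, standing 37 mm out of it
- wedge_butt (a point): the middle of the wedge's butt (the face to tap), 60 mm along +z from wedge. A blow of more than 40 N on it would split the handle. A light tap comes down at about 30 mm/s; at 60 mm/s the mallet already strikes a wedge that is home with 30 to 36 N
- block: fixed dark wooden tool block, 120 (x) x 92 (y) x 45 mm high, wedge slot in the middle of its top, the slot's length along y; three thin punches stand in it 45 mm along +x from the slot and rise 38 to 50 mm above it. Origin at the centre of its underside
- vise: fixed blue bench vise, jaws 125 mm wide (along y), jaw tops 145 mm high, screw and T-bar towards -x (reaching 133 mm that way). Origin on the table under the middle between the jaws
- handle: fixed light wooden handle of the club hammer, held upright in the vise 42 mm along +y from the vise's middle; on it the dark steel head: 100 mm along y, 42 mm along x, 44 mm high, its flat top 225 mm above the table. Origin on the table under the handle, z up. Driving the wedge into it takes 5 to 9 N all the way, whatever the depth; when home the wedge stops dead
- kerf (a point): middle of the mouth of the slot in the handle's end, level with the head's top; slot length (33 mm) along y, width along x. The mouth is 5.4 mm wide at first (4.2 to 6.6, unknown; its middle off by up to 0.6) and its walls lean in like the wedge's: the wedge stands in it by itself, snug with its thin end 14 to 29 mm deep, home 15 mm deeper than snug
- tongue_near (a joint): spread of the near (-x) half of the split handle end, m: 0 as sawn, 0.0012 when it bears on the eye of the head; it stays where it is pushed
- tongue_far (a joint): the same for the far (+x) half; both halves at 0.0012 (0.0010 or more): the wedge is home
- mallet: loose soft-face mallet, 0.45 kg: black head with orange faces, 42 mm across and 70 mm long, along z; light wooden handle along -x from the middle of the head, 35 mm above the lower face, 190 mm long from the head's axis, 20 mm wide up to 75 mm from the head's axis, 24 mm wide beyond. It starts standing on one face with its handle level. Origin at the centre of the lower face
- mallet_grip (a point): point on the middle of the mallet's handle, 62 mm along -x from the head's axis and 35 mm above its lower face: a good place to hold it, near its balance
- mat: fixed black rubber mat, 280 (x) x 160 (y) x 4 mm, the mallet's place. Origin at the centre of its underside
- valve: bystander: small brass and steel ball valve, 70 mm long, with a flat blue lever on top (58 mm high); origin under its middle
- valve_small: bystander: the same valve with a shorter blue lever; origin under its middle
- coupling: bystander: short steel pipe coupling standing on end, 54 mm across, 45 mm high; origin at the centre of its underside
- nipple: bystander: steel pipe nipple standing on end, 33 mm across, 90 mm high; origin at the centre of its underside
- pipe_wrench: bystander: red pipe wrench with steel jaws lying flat, 250 mm long, 22 mm high; origin under its middle
- carton: bystander: small brown carton, 100 x 70 x 60 mm; origin at the centre of its underside
- paste_tin: bystander: green tin, 70 mm across, 85 mm high; origin at the centre of its underside
Things that resemble listed ones, but are neither listed nor needed, are in the scene too. Leave any turquoise look-alike of the mallet alone.

How it is judged:
By the outcome, as a careful person would: the job done as asked, in the order asked, and still so for the second after the job is handed in, with the robot touching nothing.
It also fails if it takes over 72 s, if anything falls off the work surface, if the arm or the gripper's body presses on something with over 40 N, if the wrist force passes 120 N, or if a joint passes its speed limit or range.

## Working session

There is one attempt and no reset: what is moved stays moved. The work goes in short steps, each a Python script; the robot and the scene stay as the last script left them, time stands still between calls to the robot, and variables do not carry over. Pictures are saved under pics/ and viewed, at most 10 in all, crops included, and the job is handed in when it is done.

```bash
ls; mkdir -p pics; python3 - <<'E'
from workcell import *
import cv2,numpy as np
for n in("scene","top"):
    c=camera(n); cv2.imwrite(f"pics/{n}0.png",c["image"]); np.savez(f"{n}0.npz",**c)
    print(n,c["fx"],c["fy"],c["cx"],c["cy"],[k for k in c]);print(np.round(c["cam_to_world"],3))
    print((c["range_z"]>0).mean())
s=read_state();print(s["time"],s["ft_force"],np.round(s["tool_rot"],3),grip_point_offset)
E
```

```text
pics
scene 422.16001102062813 422.16001102062813 325.6153093734163 200.5902672237769 ['image', 'range_z', 'fx', 'fy', 'cx', 'cy', 'cam_to_world']
[[-8.600000e-02 -5.290000e-01  8.440000e-01  1.703288e+03]
 [ 9.960000e-01 -4.800000e-02  7.100000e-02  1.093580e+02]
 [ 3.000000e-03  8.470000e-01  5.320000e-01  9.066960e+02]
 [ 0.000000e+00  0.000000e+00  0.000000e+00  1.000000e+00]]
0.9958671875
top 409.4602789254442 409.4602789254442 324.4559109104968 200.2709613318827 ['image', 'range_z', 'fx', 'fy', 'cx', 'cy', 'cam_to_world']
[[-1.10000e-02  9.92000e-01 -1.27000e-01  2.72463e+02]
 [-1.00000e+00 -1.00000e-02  3.00000e-03  9.80900e+00]
 [ 2.00000e-03  1.27000e-01  9.92000e-01  1.71377e+03]
 [ 0.00000e+00  0.00000e+00  0.00000e+00  1.00000e+00]]
0.9959375
0.1 [-0.68395715 -0.49567027 -0.30789947] [[-0.915  0.404 -0.   ]
 [ 0.404  0.915 -0.001]
 [-0.    -0.001 -1.   ]] -18.700000000000003
```

View pics/scene0.png

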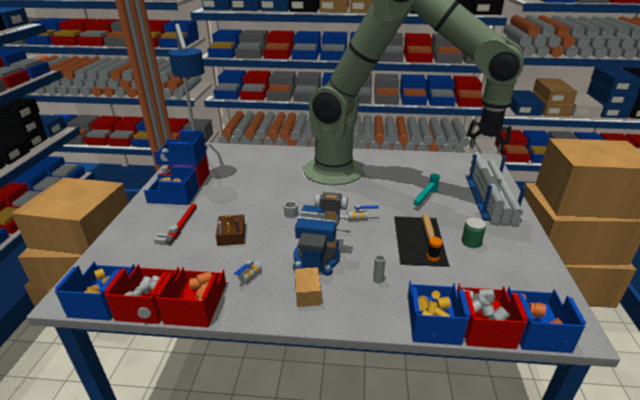

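View pics/top0.png

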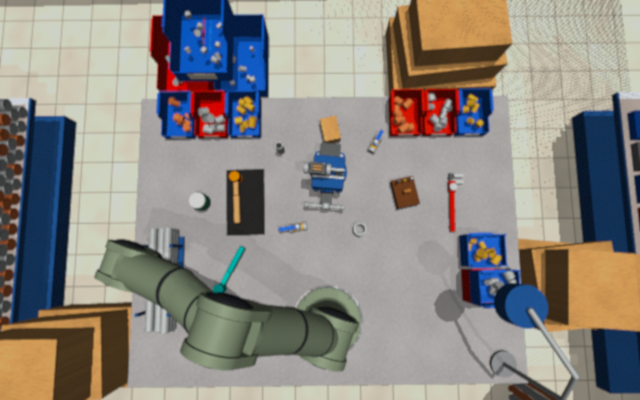

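The scene view shows the block with the wedge at (230,229), the vise with the hammer at (318,245) and the orange mallet on the black mat at (430,240). The turquoise look-alike is at (428,188). In the top view the block is at (404,192), the vise at (328,172), the mallet head at (234,176) with its handle end at (236,222), and the turquoise one at (230,270). The orange/black mallet on the mat fits the description. Next are coarse positions and wrist views.

```bash
cat > h.py <<'E'
from workcell import *
import cv2,numpy as np
def pts(c):
    "world point for every pixel"
    v,u=np.mgrid[0:400,0:640]; d=c["range_z"].astype(float)
    p=np.stack([(u-c["cx"])/c["fx"]*d,-(v-c["cy"])/c["fy"]*d,-d],-1)
    T=c["cam_to_world"]; return p@T[:3,:3].T+T[:3,3]
def plane(c,uv,z):
    "ray through pixels onto height z"
    uv=np.atleast_2d(uv).astype(float); T=c["cam_to_world"]
    r=np.c_[(uv[:,0]-c["cx"])/c["fx"],-(uv[:,1]-c["cy"])/c["fy"],-np.ones(len(uv))]@T[:3,:3].T
    return T[:3,3]+r*((z-T[2,3])/r[:,2])[:,None]
def R(yaw):
    "tool down, closing axis y at angle yaw from world x"
    y=np.array([np.cos(yaw),np.sin(yaw),0]); z=np.array([0,0,-1.]); return np.c_[np.cross(y,z),y,z]
def snap(name,tag):
    c=camera(name); cv2.imwrite(f"pics/{tag}.png",c["image"]); np.savez(f"{tag}.npz",**c); return c
def load(tag): return dict(np.load(f"{tag}.npz"))
E
python3 - <<'E'
from h import *
c=load("top0");P=pts(c);im=c["image"]
for n,(u0,v0,u1,v1) in dict(block=(380,170,425,212),vise=(300,140,352,215),mallet=(222,165,250,228)).items():
    p=P[v0:v1,u0:u1].reshape(-1,3)
    for z0,z1 in((12,35),(35,60),(60,80),(80,110),(130,160),(200,260)):
        m=(p[:,2]>z0)&(p[:,2]<z1)
        if m.sum()>4: print(n,z0,m.sum(),p[m].mean(0).round(),p[m].min(0).round(),p[m].max(0).round())
for n,uv in dict(block=(404,192),mh=(234,176),me=(236,222),vise=(328,172)).items(): print(n,P[uv[1],uv[0]].round())
s=read_state()
for p,y in(([540,-340,330],0),([580,-10,440],0),([560,370,300],np.pi/2)):
  for k in(0,np.pi,-np.pi):
    q=inverse_kinematics(p,R(y+k)); print(p,k,None if q is None else np.round(q,2))
E
```

```text
block 12 45 [ 498. -292.   24.] [ 451. -383.   12.] [ 565. -227.   35.]
block 35 604 [ 516. -328.   46.] [ 452. -384.   35.] [ 584. -272.   59.]
block 60 18 [ 542. -317.   71.] [ 513. -347.   60.] [ 566. -287.   80.]
block 80 33 [ 541. -322.   88.] [ 511. -348.   80.] [ 571. -287.  101.]
vise 12 136 [624. -38.  21.] [ 434. -106.   12.] [747. 107.  35.]
vise 35 29 [676. -26.  46.] [450. -69.  35.] [742.  19.  59.]
vise 60 191 [478.   5.  73.] [447. -74.  60.] [737.  87.  80.]
vise 80 155 [511.  -8.  91.] [450. -69.  80.] [682.  55. 110.]
vise 130 757 [583. -15. 145.] [517. -77. 131.] [697.  57. 157.]
vise 200 319 [585.  32. 222.] [560. -17. 200.] [611.  81. 236.]
mallet 12 47 [510. 365.  18.] [383. 319.  12.] [645. 417.  33.]
mallet 35 249 [483. 365.  50.] [398. 351.  36.] [594. 383.  60.]
mallet 60 96 [573. 371.  71.] [404. 350.  60.] [608. 393.  79.]
mallet 80 5 [590. 373.  81.] [577. 358.  81.] [602. 386.  83.]
block [ 513. -317.   79.]
mh [586. 371.  77.]
me [401. 364.  55.]
vise [570.  -9. 221.]
[540, -340, 330] 0 [-0.09  0.64  0.97  1.47 -0.53  1.32  0.92]
[540, -340, 330] 3.141592653589793 [-0.17  0.77  1.23  1.47 -0.73  1.41 -2.06]
[540, -340, 330] -3.141592653589793 [-0.17  0.77  1.23  1.47 -0.73  1.41 -2.06]
[580, -10, 440] 0 [-0.53  0.35  0.64  1.42 -0.21  1.43  0.11]
[580, -10, 440] 3.141592653589793 None
[580, -10, 440] -3.141592653589793 None
[560, 370, 300] 0 [-0.63  0.54 -0.06  1.38  0.04  1.22  0.87]
[560, 370, 300] 3.141592653589793 [-1.06  0.63  0.67  1.41 -0.4   1.24 -1.93]
[560, 370, 300] -3.141592653589793 [-1.06  0.63  0.67  1.41 -0.4   1.24 -1.93]
```

```bash
python3 - <<'E'
from h import *
movep([560,20,440],R(0)); a=snap("wrist","va"); T=a["cam_to_world"];print(np.round(T,3),a["fx"])
movep([520,-310,290],R(0)); b=snap("wrist","ba")
movel([560,-310,290]); snap("wrist","bb")
print(read_state()["time"],read_state()["ft_force"].round(2))
cv2.imwrite("pics/ab.png",np.hstack([a["image"],b["image"]])[:, :, :]) 
cv2.imwrite("pics/ab.png",cv2.resize(np.vstack([a["image"],b["image"]]),None,fx=.75,fy=.75,interpolation=cv2.INTER_AREA))
E
```

```text
[[ 1.00000e+00 -2.00000e-03  1.00000e-03  5.60439e+02]
 [ 2.00000e-03  9.63000e-01  2.70000e-01  8.91030e+01]
 [-2.00000e-03 -2.70000e-01  9.63000e-01  5.81951e+02]
 [ 0.00000e+00  0.00000e+00  0.00000e+00  1.00000e+00]] 359.71804023301314
4.4 [-0.18  0.22  0.14]
```

View pics/ab.png

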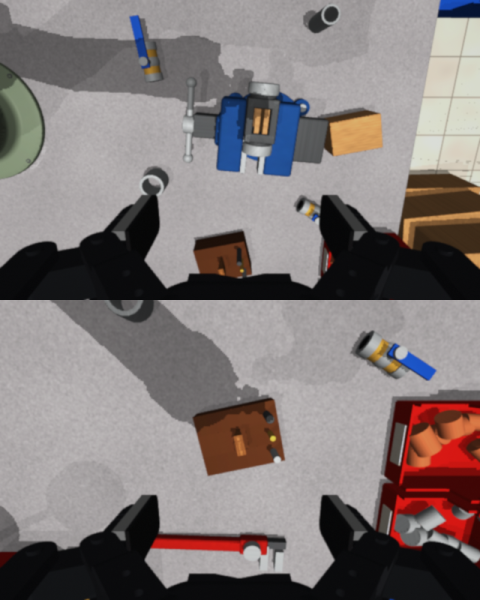

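The upper picture shows the kerf as a dark line at about (348,160) full-res, between the two light handle halves in the head, which is turned a few degrees. The lower picture shows the block turned by about 12 deg, the wedge upright at about (319,189) and the punches to its right. I'll enlarge the crops and try colour masks.

```bash
python3 - <<'E'
from h import *
a,b,b2=load("va"),load("ba"),load("bb")
f=lambda c,u,v,w,h:cv2.resize(c["image"][v:v+h,u:u+w],(400,300),interpolation=cv2.INTER_CUBIC)
cv2.imwrite("pics/crop1.png",np.vstack([np.hstack([f(a,308,130,80,60),f(b,280,155,80,60)]),np.hstack([f(b,240,120,160,120),f(b2,200,120,160,120)])]))
Pb=pts(b)
for v in range(172,210,3): print(v,[int(Pb[v,u,2]) for u in range(306,334,3)], b["image"][v,312].tolist(),b["image"][v,318].tolist())
Pa=pts(a); print(Pa[160,330:366:3,2].round())
# block top
m=(abs(Pb[...,2]-45)<4); m[:, :200]=0
cs,_=cv2.findContours(m.astype(np.uint8),0,2); k=max(cs,key=cv2.contourArea)
q=plane(b,k[:,0],45)[:,:2].astype(np.float32); print(cv2.minAreaRect(q))
m=(abs(Pa[...,2]-224)<8); cs,_=cv2.findContours(m.astype(np.uint8),0,2); k=max(cs,key=cv2.contourArea)
print(cv2.minAreaRect(plane(a,k[:,0],225)[:,:2].astype(np.float32)))
m=(abs(Pa[...,2]-145)<6); cs,_=cv2.findContours(m.astype(np.uint8),0,2)
for k in cs:
  if cv2.contourArea(k)>300: print(cv2.minAreaRect(plane(a,k[:,0],145)[:,:2].astype(np.float32)))
E
```

```text
172 [45, 45, 45, 44, 37, 45, 46, 43, 43, 45] [19, 34, 64] [16, 29, 50]
175 [44, 43, 43, 50, 55, 46, 43, 43, 45, 45] [19, 35, 65] [15, 27, 46]
178 [45, 45, 43, 68, 71, 73, 44, 44, 44, 45] [18, 33, 60] [14, 28, 48]
181 [44, 44, 78, 83, 83, 81, 45, 44, 45, 45] [32, 62, 108] [50, 98, 163]
184 [44, 44, 82, 82, 84, 81, 45, 43, 45, 46] [46, 87, 148] [65, 125, 196]
187 [44, 44, 83, 83, 82, 83, 43, 43, 44, 45] [38, 72, 126] [59, 114, 185]
190 [44, 44, 45, 80, 82, 83, 82, 45, 44, 44] [31, 57, 106] [60, 116, 187]
193 [44, 45, 44, 81, 83, 82, 83, 45, 44, 44] [32, 56, 105] [61, 118, 189]
196 [44, 43, 44, 81, 81, 82, 83, 43, 44, 44] [30, 53, 101] [60, 114, 184]
199 [45, 45, 44, 82, 83, 81, 82, 46, 45, 44] [27, 49, 95] [55, 105, 174]
202 [45, 45, 46, 82, 82, 82, 84, 44, 44, 46] [30, 55, 103] [53, 103, 172]
205 [45, 45, 44, 44, 82, 81, 82, 82, 45, 44] [30, 55, 102] [53, 103, 172]
208 [45, 45, 47, 44, 81, 43, 45, 44, 45, 45] [30, 55, 102] [39, 74, 132]
[224. 224. 225. 179. 223. 224. 208. 225. 226. 225. 224. 222.]
((521.30126953125, -329.4886474609375), (120.03192901611328, 92.45005798339844), 12.253110885620117)
((588.880126953125, 32.051414489746094), (98.99555206298828, 42.323524475097656), 84.70652770996094)
((624.4940185546875, -13.549522399902344), (124.72195434570312, 57.424373626708984), 84.7725830078125)
((549.7962646484375, -6.77496337890625), (124.71975708007812, 49.51857376098633), 84.77519226074219)
```

View pics/crop1.png

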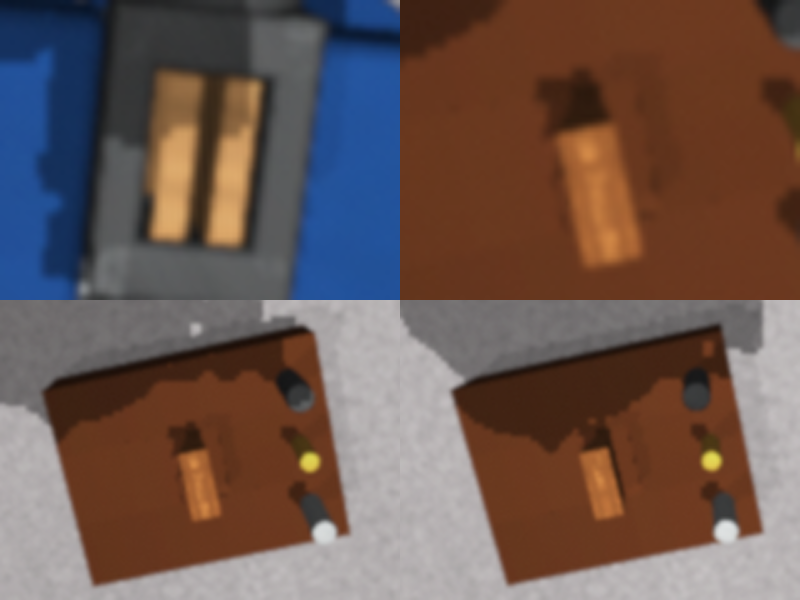

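The crops show the kerf between the tongues at upper left and the wedge butt at upper right, with the punches to its right. The wedge, punch and block layout fits the text. Calibration errors cancel if I hover at the same tool-relative pose over wedge and kerf, so I'll do that with the fingers closing along the wedge's width.

```bash
python3 - <<'E'
from h import *
d=np.radians
for n,p,y in(("w",[521,-329.5,145],102.25),("w low",[521,-329.5,55],102.25),("k",[587,32,285],84.7),("k high",[587,32,400],84.7),("mal",[525,371,20],88),("tap",[527,37,300],84.7),("tap0",[527,37,300],90)):
  for k in(0,-180):
    q=inverse_kinematics(p,R(d(y+k))); print(n,k,None if q is None else np.round(q,2))
E
```

```text
w 0 [ 0.36  0.61  0.16  1.71 -0.13  0.83  2.36]
w -180 [-0.07  0.8   0.88  1.73 -0.73  0.97 -0.26]
w low 0 [ 0.38  0.74  0.13  1.75 -0.14  0.66  2.37]
w low -180 [-0.    0.9   0.76  1.77 -0.83  0.82 -0.19]
k 0 [-0.4   0.43  0.34  1.65 -0.16  1.09  1.47]
k -180 [-0.84  0.67  1.12  1.67 -0.63  1.22 -1.23]
k high 0 [-0.43  0.35  0.39  1.47 -0.14  1.34  1.45]
k high -180 [-0.86  0.57  1.19  1.49 -0.53  1.43 -1.32]
mal 0 [-0.86  0.84  0.24  1.69 -0.29  0.65  1.07]
mal -180 [-1.2   1.03  0.84  1.7  -0.98  0.88 -1.53]
tap 0 [-0.47  0.31  0.37  1.78 -0.12  1.07  1.42]
tap -180 [-0.97  0.55  1.18  1.8  -0.55  1.17 -1.28]
tap0 0 [-0.44  0.31  0.33  1.78 -0.11  1.07  1.5 ]
tap0 -180 [-0.96  0.53  1.16  1.8  -0.53  1.16 -1.21]
```

```bash
cat >> h.py <<'E'
def butt(c,guess):
    "pixel rect of the wedge's butt: bright wood blob nearest the guess (world xyz)"
    h=cv2.cvtColor(c["image"],cv2.COLOR_BGR2HSV); P=pts(c)
    m=((h[...,2]>150)&(np.linalg.norm(P-guess,axis=-1)<30)).astype(np.uint8)
    k=max(cv2.findContours(m,0,2)[0],key=cv2.contourArea); return cv2.minAreaRect(k)
def tri(c1,p1,c2,p2):
    "nearest point of two rays"
    o=[];d=[]
    for c,p in((c1,p1),(c2,p2)):
        a=c["cam_to_world"][:3,3]; o.append(a); r=plane(c,p,0)[0]-a; d.append(r/np.linalg.norm(r))
    s=np.linalg.lstsq(np.c_[d[0],-d[1]],o[1]-o[0],rcond=None)[0]
    return (o[0]+s[0]*d[0]+o[1]+s[1]*d[1])/2
E
python3 - <<'E'
from h import *
g=np.array([521.,-329.5,82]);yw=np.radians(102.25)
a,b=load("ba"),load("bb");pa,pb=butt(a,g),butt(b,g);print(pa,pb,tri(a,pa[0],b,pb[0]))
movep([g[0],g[1],142],R(yw)); c=snap("wrist","w1"); p=butt(c,g); print(p,plane(c,p[0],82))
bx=cv2.boxPoints(p);q=plane(c,bx,82)[:,:2];print(q.round(1).tolist())
s=read_state();print(s["eef_pos"],s["time"])
cv2.imwrite("pics/w1c.png",cv2.resize(c["image"],None,fx=1.2,fy=1.2)[100:400,150:650])
E
```

```text
((319.48077392578125, 193.90386962890625), (26.671794891357422, 10.78638744354248), 78.69007110595703) ((279.9706115722656, 193.3823699951172), (26.436382293701172, 10.914102554321289), 75.96376037597656) [ 521.86195431 -328.72890789   85.19162947]
((305.5, 229.0), (17.0, 6.0), 0.0) [[ 527.54878152 -336.71734168   82.        ]]
[[530.5, -341.3], [526.8, -342.0], [524.6, -332.2], [528.3, -331.4]]
[ 521.18592603 -329.52525723  142.32842959] 5.9583
```

View pics/w1c.png

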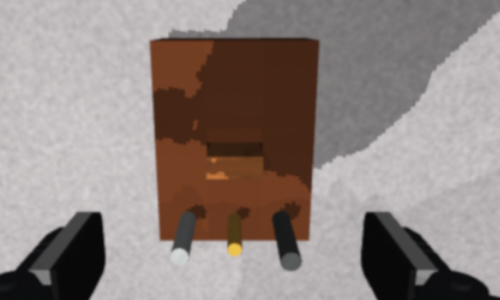

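The view shows the block squarely aligned, with the butt at crop (235,167) partly shaded by the arm. Colour is unreliable here, so I'll use the range mask for the butt.

```bash
cat >> h.py <<'E'
def butt2(c,guess):
    P=pts(c); m=((abs(P[...,2]-guess[2])<12)&(np.hypot(*(P-guess)[...,:2].transpose(2,0,1))<22)).astype(np.uint8)
    k=max(cv2.findContours(m,0,2)[0],key=cv2.contourArea); return cv2.minAreaRect(k),np.median(P[m>0][:,2]),cv2.boundingRect(k)
E
python3 - <<'E'
from h import *
g=np.array([521.,-329.5,82])
c=load("w1"); p,z,bb=butt2(c,g); print(p,z,bb,plane(c,p[0],82)); q=plane(c,cv2.boxPoints(p),82);print(q.round(1).tolist())
P=pts(c); 
for v in range(212,246,2): print(v,P[v,290:338:4,2].round().astype(int))
gr=cv2.cvtColor(c["image"],cv2.COLOR_BGR2GRAY);print(gr[208:246,312],gr[208:246,328],gr[232,286:340])
E
```

```text
((319.5, 221.0), (22.0, 47.0), 90.0) 82.30189727533923 (296, 210, 48, 23) [[ 520.86685542 -329.61284281   82.        ]]
[[517.1, -344.6, 82.0], [511.3, -317.5, 82.0], [524.7, -314.4, 82.0], [530.6, -341.9, 82.0]]
212 [45 45 76 77 77 77 75 76 77 77 76 76]
214 [44 44 81 80 83 81 82 82 82 82 82 81]
216 [44 45 83 82 83 82 82 83 83 82 84 82]
218 [45 44 83 82 82 83 83 83 82 83 82 83]
220 [44 45 82 83 82 82 82 82 82 82 82 83]
222 [44 45 82 82 82 82 82 83 82 84 81 82]
224 [44 46 82 84 83 84 83 83 82 82 81 82]
226 [46 44 82 82 82 83 82 82 83 82 82 83]
228 [45 46 82 82 83 82 83 82 82 82 83 82]
230 [44 46 82 82 81 82 82 83 82 82 83 82]
232 [46 44 82 82 82 81 84 81 82 84 82 82]
234 [45 45 45 47 46 45 45 44 44 45 44 45]
236 [44 45 45 44 46 44 45 45 44 44 45 45]
238 [44 45 45 45 45 44 44 45 45 45 46 45]
240 [46 44 44 45 46 44 46 45 46 46 45 45]
242 [45 45 45 45 44 45 45 45 44 45 45 45]
244 [45 45 46 45 45 45 44 44 46 44 45 45]
[ 36  37  36  36  38  51  68  79  81  80  76  76  77  78  79  79  78  78
  81  88  96 103 115 120 105  82  74  73  73  73  74  74  74  73  74  74
  74  75] [32 32 32 33 37 47 62 73 75 76 77 77 76 77 79 79 79 78 77 77 75 74 71 71
 72 74 73 73 74 73 73 75 74 74 74 74 73 74] [ 76  75  77  76  76  77  76  76  76  78  84  99 108 110 110 110 110 111
 111 113 112 111 110 109 108 106 105 104  99  88  79  77  78  77  78  77
  77  77  75  74  73  73  72  71  71  71  71  72  73  74  74  74  74  73]
```

```bash
python3 - <<'E'
from h import *
c=load("w1"); w=plane(c,[[319.5,223.2],[319.5,213.5],[319.5,232.8]],82);print(w)
t=w[0,:2]; yw=np.radians(102.25)
# grasp point about 14 mm below the butt: TCP = 82-14-19
movel([t[0],t[1],142],frame=R(yw)); movel([t[0],t[1],51],frame=R(yw),max_speed=120)
f0=read_state()["ft_force"]
clamp(); s=read_state();print(s["eef_pos"],s["finger_gap"],s["gripper_force"],s["ft_force"]-f0)
movel([t[0],t[1],150],max_speed=100); s=read_state(); print(s["finger_gap"],s["time"])
c=snap("wrist","w2")
movep([587,32,330],R(np.radians(84.7))); c=snap("wrist","k1"); s=read_state(); print(s["finger_gap"],s["time"],s["ft_force"].round(2))
cv2.imwrite("pics/k1c.png",cv2.resize(c["image"][120:400,130:510],None,fx=2,fy=2))
E
```

```text
[[ 522.21189561 -329.32151115   82.        ]
 [ 516.31620203 -330.59850067   82.        ]
 [ 528.13603717 -328.03835988   82.        ]]
[ 522.29713017 -329.30174379   51.27977639] 26.87299169001269 58.89712323434651 [-1.48434139  1.69780097  5.13425366]
27.106690157540985 8.825
26.824696423429724 10.4417 [ 0.23 -0.8  -0.81]
```

View pics/k1c.png

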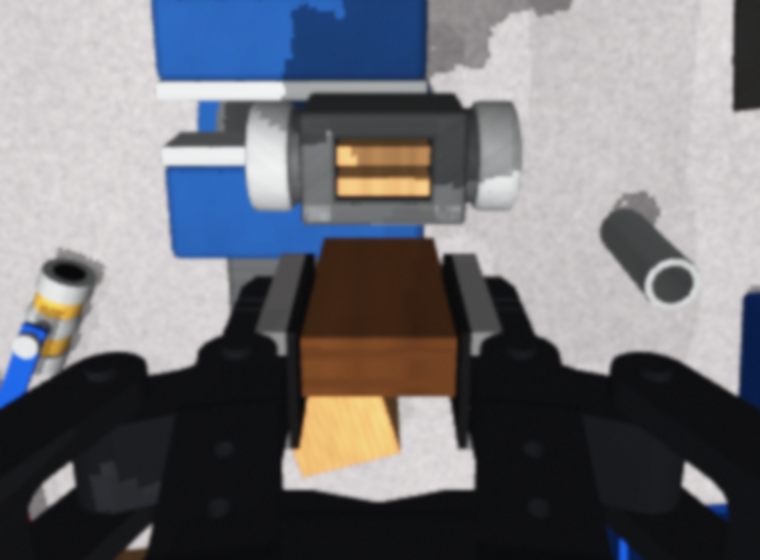

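The wedge sits squarely in the fingers, with its thin end at crop (379,238) and its lower edge parallel to the kerf, which is at crop (383,170). Next I'll measure both to subpixel and check the projected tip against the one seen.

```bash
cat >> h.py <<'E'
def proj(c,X):
    T=c["cam_to_world"]; p=(np.atleast_2d(X)-T[:3,3])@T[:3,:3]
    return np.c_[c["cx"]-c["fx"]*p[:,0]/p[:,2],c["cy"]+c["fy"]*p[:,1]/p[:,2]]
E
python3 - <<'E'
from h import *
c=load("k1"); g=c["image"][...,2].astype(int)
for u in(302,312,322,332,342): print(u,g[186:222,u])
print("cols row198",g[198,290:352]); print("cols row 213",g[213,290:352])
print("tip rows",[g[232:246,u].tolist() for u in(300,320,340)]); print(g[242,280:300],g[242,340:360])
s=read_state();t=s["eef_pos"];r=s["tool_rot"]; print(t,r.round(4).tolist())
X=[t+r@np.array([a,b,29.3]) for a in(1,-1) for b in(-14,14)]; print(proj(c,X))
P=pts(c);print([P[v,320,2].round(1) for v in (190,196,198,205,211,214,220)])
a=load("va"); ga=a["image"][...,2].astype(int); print("va",ga[160,330:368]); print(ga[150,330:368]);print(ga[138:186,344],ga[138:186,354])
E
```

```text
302 [ 67  63  60  65  74  79 119 202 240 245 245 245 245 245 245 241 211 133
  95  94  94 102 143 211 240 244 244 243 243 243 238 200 100  49  67  88]
312 [ 66  63  60  66  75  77  90 130 161 169 169 170 169 169 169 163 137 102
  90  88  88  92 131 198 232 237 237 237 237 237 231 188  94  49  67  89]
322 [ 66  63  60  66  74  76  91 134 167 174 175 175 175 175 175 169 142 106
  92  91  90  95 136 204 235 240 240 240 240 240 235 193  96  49  67  89]
332 [ 67  63  60  66  74  76  93 138 171 179 179 179 179 179 179 173 145 107
  93  93  93 104 152 215 238 242 242 242 242 242 237 197  99  49  65  84]
342 [ 67  63  60  66  76  81  98 144 178 187 187 187 187 186 186 180 151 109
  94  95  97 103 126 172 224 242 244 245 245 245 240 203 102  49  68  90]
cols row198 [118 118 118 117 115 104  87  98 177 232 243 245 245 245 243 236 232 232
 216 187 175 171 169 169 171 175 179 182 184 183 181 178 175 174 173 173
 171 170 169 171 175 178 179 178 174 170 169 173 178 183 185 187 187 180
 144  89  60  62  68  70  70  68]
cols row 213 [116 116 116 116 114 107  92  87 145 218 239 243 243 244 245 245 24
[... 894 characters left out ...]
7  88  88  87  88  85  78  85 111 144 187 208 213 213 212 205 169 109
  66  57  75 127 183 206 210 210 209 196 137  64  48  69  85  90  90  91
  91  90]
[ 50  53  53  53  53  53  51  53  76 106 123 131 136 137 138 139 135 117
  85  61  58  62  84 118 136 139 141 154 176 144  73  43  61  82  90  90
  91  91]
[ 55  54  55  54  50  54  85 125 146 149 147 143 138 135 137 141 151 179
 202 208 210 211 212 214 217 219 218 215 209 204 202 203 207 208 208 205
 197 186 171 136  90  75  86  92  93  92  91  91] [ 52  52  52  52  52  49  53  80 115 134 140 139 136 131 130 132 136 138
 146 175 201 209 210 211 214 218 220 220 217 212 208 208 212 216 218 219
 220 220 218 208 173 113  83  88  94  95  95  94]
```

```bash
python3 - <<'E'
from h import *
c,a=load("k1"),load("va")
print(tri(a,[348.7,161.3],c,[321.0,205.35]), plane(c,[[321,205.35],[321,202.2],[321,208.5]],225), plane(a,[348.7,161.3],225))
k=plane(c,[321,205.35],225)[0]; s=read_state(); off=s["eef_pos"][:2]-np.array([587,32])
print(off)
R0=R(np.radians(84.7))
movel([k[0],k[1],290],frame=R0); s=read_state();print(s["eef_pos"])
d=snap("wrist","k2"); t,r=s["eef_pos"],s["tool_rot"]
print("kerf",proj(d,k),"tip",proj(d,[t+r@np.array([1,b,29.3]) for b in(-14,14)]))
g=d["image"][...,2].astype(int)
for u in(300,310,330,340): print(u,g[205:250,u])
for v in (218,222,226,232,240): print(v,g[v,280:366])
cv2.imwrite("pics/k2c.png",cv2.resize(d["image"][170:310,220:420],None,fx=4,fy=4))
E
```

```text
[590.00912767  31.94312308 223.57155454] [[589.75043015  31.77496788 225.        ]
 [587.42835389  31.98851446 225.        ]
 [592.08385139  31.56037797 225.        ]] [[589.75353537  32.37545476 225.        ]]
[-0.05686938 -1.21956091]
[589.75212301  31.23732882 290.0667946 ]
kerf [[320.23069391 218.77703118]] tip [[291.84596546 238.69603896]
 [346.80563882 238.727683  ]]
300 [167 182 186 186 186 186 186 186 183 171 140 107  98  97  97  97 100 128
 182 215 222 223 224 229 238 244 242 220 141  63  51  71  85  83  69  60
  59  60  59  59  60  59  60  60  61]
310 [154 169 171 171 171 171 171 171 169 157 128  98  90  90  89  89  89 104
 135 158 163 163 163 163 163 162 156 124  71  39  46  65  79  77  65  58
  57  57  58  57  57  57  57  58  58]
330 [155 169 173 173 173 172 172 172 170 159 130 100  91  90  90  89  92 108
 139 160 166 166 166 166 164 158 144 113  65  40  47  66  79  78  68  61
  59  60  59  59  60  60  60  60  59]
340 [161 176 179 179 179 179 179 179 177 164 136 106  95  94  95  94  99 120
 150 168 172 172 173 172 170 165 150 118  67  38  38  51  64  70  63  58
  57  57  
[... 1097 characters left out ...]
7 118 117 117 117 116 116 117 115 114 106  92  75 100 170 206 215 217
 218 218 220 221 220 213 183 151 141 137 132 126 124 123 118 116 117 120
 122 122 122 120 119 119 119 120 120 120 117 115 112 111 113 116 118 119
 118 114 112 110 112 114 118 120 123 123 124 124 118  94  60  47  52  57
  59  61  61  61  61  62  64  66  66  69  69  70  69  69]
240 [114 115 114 115 117 120 120 122 123 123 114  93  70  60  58  58  58  60
  59  60  60  62  61  61  61  60  60  59  59  58  58  57  58  59  59  60
  60  60  61  61  62  62  61  61  61  62  61  62  61  61  61  62  61  62
  62  62  62  62  61  60  58  58  57  55  55  56  62  81  96 101 103 107
 112 116 121 126 127 123 115  95  77  72  72  72  73  78]
```

View pics/k2c.png

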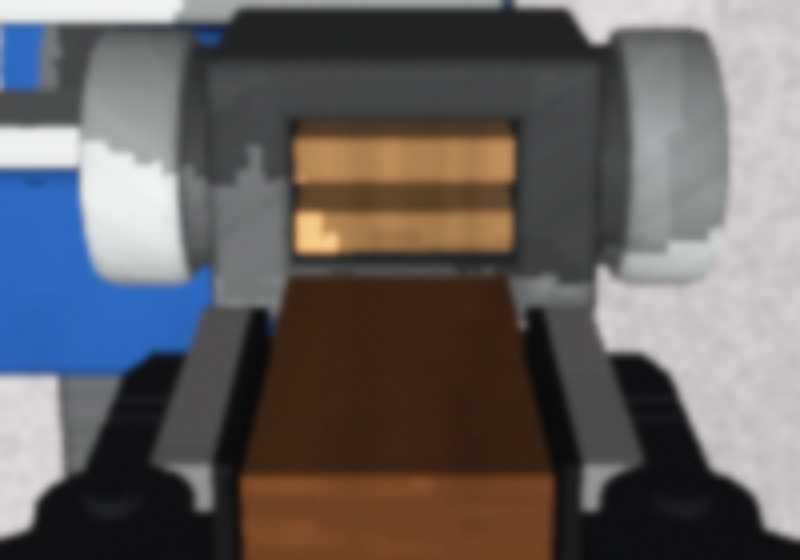

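Wedge held squarely, its thin end just above the head; the kerf is at crop (405,197), within 0.1 px of prediction across its width and slightly left along its length (free play there). Now lower it under guard.

```bash
python3 - <<'E'
from h import *
x,y=589.75,32.5
movel([x,y,258]); s=read_state(); f0=s["ft_force"]; print(s["eef_pos"],f0)
hit=movel([x,y,229.5],max_speed=25,guard=4); s=read_state(); print(hit,s["eef_pos"],(s["ft_force"]-f0).round(2),s["time"],"tip depth",254.3-s["eef_pos"][2])
snap("wrist","k3")
E
```

```text
[589.87829945  32.46475567 258.66512922] [ 0.99280839 -0.36589776  0.3421056 ]
True [589.99787738  32.482229   233.60512217] [ 0.33  0.49 -1.55] 12.1667 tip depth 20.694877834697394
```

```bash
python3 - <<'E'
from h import *
s=read_state();p=s["eef_pos"]
hit=movel([p[0],p[1],229.5],max_speed=25,guard=4);q=read_state();print(hit,q["eef_pos"],q["ft_force"])
open_gripper(); p=q["eef_pos"]
movel([p[0],p[1],330],max_speed=150); 
c=snap("wrist","k4"); P=pts(c); m=(P[...,2]>240)&(P[...,2]<285)&(np.hypot(P[...,0]-590,P[...,1]-32)<25)
print(np.percentile(P[m][:,2],[5,50,95]),P[m].mean(0),m.sum(),read_state()["time"])
m=m.astype(np.uint8);k=max(cv2.findContours(m,0,2)[0],key=cv2.contourArea);print(cv2.minAreaRect(plane(c,k[:,0].astype(float),261)[:,:2].astype(np.float32)))
cv2.imwrite("pics/k4c.png",cv2.resize(c["image"][140:290,220:420],None,fx=4,fy=4))
# mallet look
movep([530,371,230],R(np.radians(90))); c=snap("wrist","m1"); movel([560,371,230]);d=snap("wrist","m2");print(read_state()["time"])
P=pts(c);I=cv2.cvtColor(c["image"],cv2.COLOR_BGR2HSV)
for n,c in(("1",c),("2",d)):
  P=pts(c)
  for z0,z1 in((30,60),(60,90)):
    m=(P[...,2]>z0)&(P[...,2]<z1)&(abs(P[...,1]-368)<50)&(P[...,0]>380)&(P[...,0]<640)
    if m.sum()<50: continue
    k=max(cv2.findContours(m.astype(np.uint8),0,2)[0],key=cv2.contourArea)
    print(n,z0,np.percentile(P[m][:,2],[50,95]),cv2.minAreaRect(k),cv2.minAreaRect(P[k[:,0,1],k[:,0,0],:2].astype(np.float32)))
cv2.imwrite("pics/m1c.png",np.hstack([load("m1")["image"],load("m2")["image"]])[::2,::2])
cv2.imwrite("pics/km.png",np.vstack([cv2.resize(cv2.imread("pics/k4c.png"),(640,400))[:360],cv2.imread("pics/m1c.png")]))
E
```

```text
True [590.08627074  32.52930889 230.74010996] [ 2.30620347  0.44562866 -3.99459741]
[244.54781393 261.51953344 262.78096834] [588.82845201  32.11439395 259.03072844] 1129 13.8833
((588.2410278320312, 32.19617462158203), (27.847217559814453, 15.414131164550781), 84.75245666503906)
15.675
1 30 [51.75018134 53.74775642] ((319.2007751464844, 128.67269897460938), (209.57130432128906, 37.14131546020508), 88.16226196289062) ((494.2196044921875, 364.6895751953125), (185.70103454589844, 37.06206512451172), 4.851866245269775)
1 60 [73.64911817 74.81989041] ((323.5, 247.0), (45.0, 46.0), 0.0) ((590.2536010742188, 372.99017333984375), (40.74885177612305, 41.039520263671875), 12.390771865844727)
2 30 [51.69398489 53.72665547] ((318.8370056152344, 100.50590515136719), (202.4627227783203, 37.011932373046875), 87.9228286743164) ((498.4556579589844, 371.0791931152344), (171.42750549316406, 35.4588508605957), 1.1354849338531494)
2 60 [73.67849929 74.80326883] ((323.0, 216.5), (47.0, 46.0), 90.0) ((590.3602905273438, 372.9549865722656), (40.67010498046875, 40.43365478515625), 0.47394588589668274)
```

View pics/km.png

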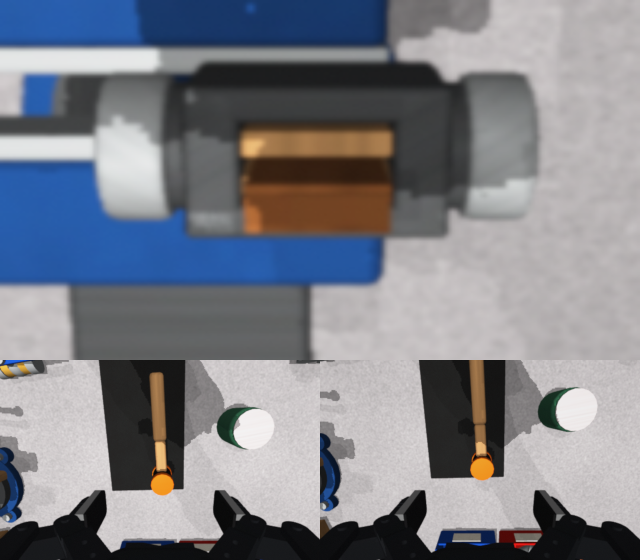

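The wedge stands upright in the kerf with its butt at about (320,210) in the upper part and z 261.5, about 23.5 mm deep. The lower pictures show the orange-faced mallet on the mat, head at full-res (323,247), handle toward the robot; this is the one described. Next I'll triangulate its head and handle and pick it up.

```bash
python3 - <<'E'
from h import *
c,d=load("m1"),load("m2")
print("head top",tri(c,[323.5,247],d,[323,216.5]))
P=pts(c); L=[]
for v in range(20,215,6):
    m=(P[v,:,2]>36)&(P[v,:,2]<56)&(abs(P[v,:,1]-368)<30)&(P[v,:,0]>395)&(P[v,:,0]<565)
    # keep top of the handle only
    m&=P[v,:,2]>np.median(P[v,m,2])-4 if m.sum()>5 else m
    if m.sum()>5: q=P[v,m]; L.append(((q[:,0].mean()),(q[:,1].min()+q[:,1].max())/2,np.median(q[:,2])))
L=np.array(L);print(L[::4].round(1)); i=L[:,0]<520; a,b=np.polyfit(L[i,0],L[i,1],1); th=np.arctan(a);print("yaw",np.degrees(th),a*590+b)
hd=np.array([590.3,373.]); g=hd-62*np.array([np.cos(th),np.sin(th)]); print(g)
Rm=R(np.pi/2+th); 
movep([g[0],g[1],120],Rm); e=g-read_state()["eef_pos"][:2]; print(e)
movel([g[0],g[1],20],max_speed=120); s=read_state();print(s["eef_pos"],s["ft_force"])
clamp(); s=read_state();print(s["eef_pos"],s["finger_gap"],s["gripper_force"],s["ft_force"])
movel([g[0],g[1],60],max_speed=80); s=read_state();print(s["ft_force"],s["torque"],s["time"])
np.save("m.npy",[th,g[0],g[1]])
c=snap("wrist","m3")
cv2.imwrite("pics/m3s.png",c["image"])
E
```

```text
head top [591.73503594 373.11041123  63.99077597]
[[403.1 364.   51. ]
 [421.5 363.9  52.4]
 [440.2 365.   52.7]
 [459.6 365.8  52.3]
 [479.7 367.5  51.9]
 [500.4 368.3  52.2]
 [522.3 369.6  50.7]
 [544.8 370.5  50.4]]
yaw 2.969600184601781 372.6713318143264
[528.38325593 369.78802185]
[-0.74222684 -0.30116467]
[528.88287744 370.03811847  20.80050842] [-0.80222231 -0.22097713  0.56824666]
[528.41384599 369.97552851  20.190174  ] 19.143247062670227 60.2951180934906 [-1.38607374 -0.13582472  2.93240599]
[-0.44923416 -0.07326328 -3.67696905] [-0.01377846  0.21080765 -0.02023103] 18.45
```

View pics/m3s.png

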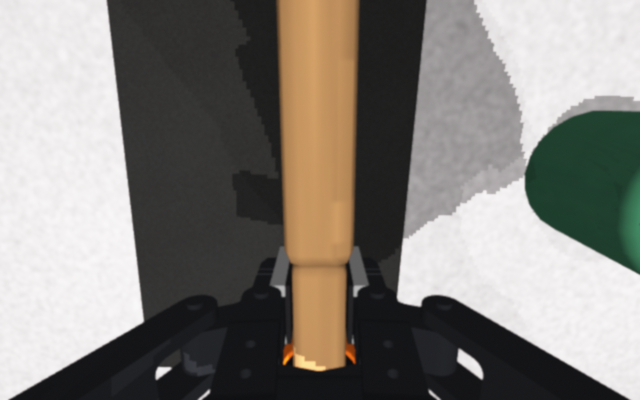

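The mallet is held level near its balance point, with the handle straight in the fingers. Carry it up and across, then tap.

```bash
cat > tap.py <<'E'
from h import *
X,Y=528.1,29.2
def tap(target,top):
    "one light tap: down to target TCP z (or until the force rises), then lift off"
    f0=read_state()["ft_force"]; hit=movel([X,Y,target],max_speed=22,guard=13); s=read_state()
    movel([X,Y,top],max_speed=40); t=read_state()
    print("tap ->",round(target,1),hit,"z",s["eef_pos"][2].round(2),"F",(s["ft_force"]-f0).round(1),"M",s["torque"].round(2),"t",round(t["time"],2),"top",t["eef_pos"].round(2)); return hit,s["eef_pos"][2]
E
python3 - <<'E'
from tap import *
movel([528.4,370,320],max_speed=250); movep([X,Y,320],R(np.pi/2+np.load("m.npy")[0])); movel([X,Y,287],max_speed=100)
print(read_state()["eef_pos"],read_state()["time"])
tap(275,285)
tap(272,282)
E
```

```text
[528.2835906   29.58289158 287.11203651] 21.4583
tap -> 275 False z 275.1 F [1.2 0.9 3. ] M [ 0.05 -0.23 -0.03] t 22.55 top [528.1   29.2  285.18]
tap -> 272 False z 272.09 F [-2.4  0.9  6.2] M [ 0.07  0.42 -0.02] t 23.69 top [528.17  29.2  282.14]
```

```bash
python3 - <<'E'
from tap import *
z=272.1
for i in range(8):
    hit,zn=tap(z-3,z+7)
    if hit: break
    z=zn
E
```

```text
tap -> 269.1 True z 268.78 F [-0.4  0.   5.8] M [ 0.02  0.02 -0.03] t 24.73 top [528.1   29.19 279.15]
```

```bash
python3 - <<'E'
from tap import *
z=268.8; zs=[]
for i in range(8):
    hit,zn=tap(z-3,z+7); zs.append(zn)
    if hit and abs(zn-z)<.4: break
    z=min(z,zn)
E
```

```text
tap -> 265.8 True z 266.6 F [-1.8  0.7  8.5] M [0.13 0.07 0.02] t 25.68 top [528.12  29.18 275.87]
tap -> 263.6 True z 265.7 F [-2.7 -0.2 13. ] M [0.04 0.3  0.01] t 26.51 top [528.09  29.23 273.57]
tap -> 262.7 True z 264.92 F [-3.9  0.2 12.5] M [0.05 0.43 0.04] t 27.27 top [528.12  29.19 272.69]
tap -> 261.9 True z 264.08 F [-3.2 -0.3 12.3] M [0.01 0.58 0.  ] t 28.04 top [528.15  29.19 271.93]
tap -> 261.1 True z 263.24 F [-4.4  0.6 11.3] M [-0.01  0.53  0.03] t 28.81 top [528.17  29.19 271.08]
tap -> 260.2 True z 262.55 F [-4.3  0.  14.4] M [-0.06  0.51 -0.03] t 29.57 top [528.13  29.2  270.2 ]
tap -> 259.6 True z 261.8 F [-2.6 -1.2 12.3] M [0.   0.41 0.03] t 30.33 top [528.11  29.22 269.57]
tap -> 258.8 True z 260.97 F [-3.8  0.1 11.1] M [0.02 0.4  0.07] t 31.1 top [528.11  29.22 268.82]
```

The z keeps dropping with the force at the guard, so either the wedge is still sinking or the mallet is turning in the grip. Lift aside and look.

```bash
python3 - <<'E'
from h import *
X,Y=528.1,29.2
movel([X,Y,330]); movel([X,Y+100,330],max_speed=200)
c=snap("wrist","t1"); d=snap("scene","t1s"); e=snap("top","t1t"); print(read_state()["time"])
for n,c in(("wrist",c),("scene",d),("top",e)):
  P=pts(c); m=(P[...,2]>232)&(P[...,2]<290)&(np.hypot(P[...,0]-590,P[...,1]-32)<22)
  print(n,m.sum(),np.percentile(P[m][:,2],[5,50,90]) if m.sum() else 0)
  mm=(np.hypot(P[...,0]-590,P[...,1]-132)<30)&(P[...,2]>300)
  if mm.sum()>20:
    q=P[mm]; A=np.c_[q[:,0]-590,q[:,1]-132,np.ones(len(q))]; t=q[:,2]>np.median(q[:,2])-8
    print("  mallet",len(q),np.percentile(q[:,2],[2,50,98]).round(1),np.linalg.lstsq(A[t],q[t,2],rcond=None)[0].round(3))
im=np.hstack([cv2.resize(load("t1")["image"],(500,312)),np.zeros((312,300,3),np.uint8)])
s=cv2.resize(d["image"][130:260,250:450],(800,520),interpolation=cv2.INTER_CUBIC)
cv2.imwrite("pics/t1s.png",s[:600])
E
```

```text
32.4583
wrist 1027 [234.19508671 248.29455682 249.68107213]
  mallet 255 [317.7 324.5 329.4] [-8.2600e-01 -4.6000e-02  3.1395e+02]
scene 58 [233.35294221 243.84448057 249.13600578]
  mallet 1724 [325.6 579.2 693.2] [1.16800e+00 1.42000e-01 6.56375e+02]
top 28 [236.36209451 250.42640692 253.64240861]
  mallet 76 [678.  692.6 700.7] [-7.78000e-01 -2.93000e-01  6.76659e+02]
```

View pics/t1s.png

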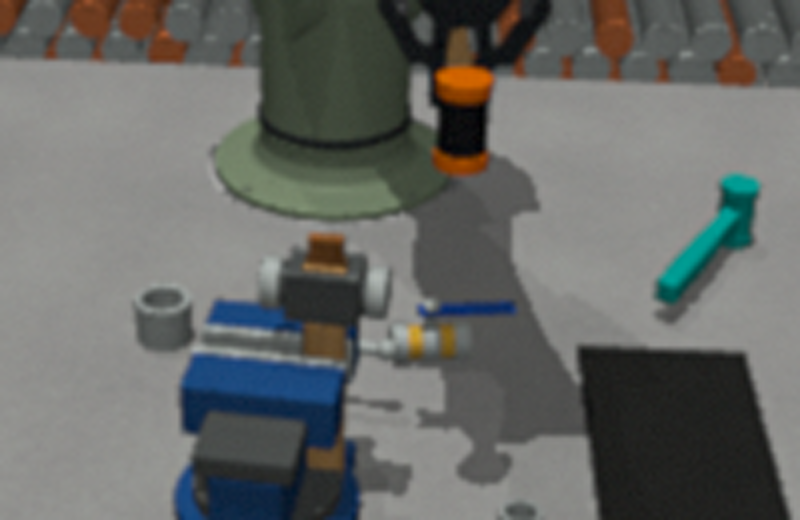

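The mallet is well held and the wedge's butt stands at z 248.3 (scene crop (326,245)), 13 mm down from the start and only slightly above the expected home. The mallet has turned about 3 deg in the grip. More light taps, then measure again.

```bash
cat > look.py <<'E'
from tap import *
def look():
    movel([X,Y,300],max_speed=150); movel([X,Y+90,330],max_speed=200)
    out=[]
    for i in range(4):
        c=camera("wrist"); P=pts(c); m=(P[...,2]>239)&(P[...,2]<290)&(np.hypot(P[...,0]-590,P[...,1]-32)<14)
        z=P[m][:,2]; z=z[z>np.median(z)-1.5]; out.append(z.mean())
    print("butt",np.mean(out).round(2),np.std(out).round(3),read_state()["time"])
def back(z): movel([X,Y,300],max_speed=200); movel([X,Y,z],max_speed=100)
E
python3 - <<'E'
from look import *
look(); back(270)
z=261
for i in range(5):
    hit,zn=tap(z-3,z+8); z=min(z,zn)
look()
E
```

```text
butt 249.09 0.02 34.1333
tap -> 258 True z 260.36 F [-3.3 -1.4 13.7] M [-0.09  0.29 -0.04] t 36.06 top [528.12  29.2  269.05]
tap -> 257.4 True z 259.6 F [-4.2  0.4 11.4] M [0.01 0.34 0.01] t 36.88 top [528.12  29.2  268.39]
tap -> 256.6 True z 258.83 F [-4.4  0.2 13.5] M [ 0.04  0.6  -0.  ] t 37.7 top [528.12  29.18 267.6 ]
tap -> 255.8 True z 258.3 F [-4.3 -0.8 14.4] M [-0.07  0.5  -0.03] t 38.51 top [528.13  29.24 266.84]
tap -> 255.3 True z 257.5 F [-4.8  0.2 12.1] M [-0.02  0.49  0.01] t 39.33 top [528.11  29.2  266.28]
butt 248.82 0.006 40.525
```

```bash
python3 - <<'E'
from look import *
back(266)
for z in(254.5,253.5):
    hit=movel([X,Y,z],max_speed=22,guard=20); s=read_state(); print(hit,s["eef_pos"][2],s["ft_force"].round(1)); movel([X,Y,266],max_speed=50)
look(); c=snap("wrist","t2")
for tag in("k4","t1","t2"):
    c=load(tag); g=c["image"][...,2]; print(tag)
    n=np.array([np.cos(np.radians(-5.3)),np.sin(np.radians(-5.3))]); l=np.array([-n[1],n[0]])
    for o in(-8,8,15.3):
        xs=np.arange(-22,23,1.); X3=np.array([[*(np.array([589.8,32])+n*x+l*o),225] for x in xs]); uv=proj(c,X3).astype(np.float32)
        print(o,cv2.remap(g,uv[:,0].copy(),uv[:,1].copy(),cv2.INTER_LINEAR).ravel())
E
```

```text
True 256.00933012238085 [-3.4  0.   8.6]
True 254.87293117640309 [-4.7 -0.4  9.7]
butt 248.77 0.019 44.5667
k4
-8 [ 33  46  57  62  62  61  61  61  58  52  53  66  94 142 159 159 159 159
 154 122  68  54  54  55  55  55  64  96 125 123 113 112 113 114 114 113
 113 113 116 121 119  97  66  42  37]
8 [ 34  45  56  61  62  60  61  60  59  53  53  65  96 144 161 161 161 161
 156 121  65  50  48  47  47  46  54  80 105 108 109 114 115 115 115 115
 115 115 113 107 103  90  65  42  37]
15.3 [ 33  45  57  62  61  60  61  60  58  52  51  62  98 151 168 169 169 169
 162 126  70  60  63  60  55  53  60  88 115 114 110 113 114 113 114 115
 114 115 114 113 111  99  97 108 111]
t1
-8 [ 70 101 126 137 138 137 138 137 133 120 112 148 193 209 211 210 209 200
 162 100  79  78  77  76  74  74  75  75  75 105 183 230 236 232 235 246
 249 244 240 237 234 235 230 199 152]
8 [ 71 103 128 138 138 138 138 138 133 118 111 175 232 228 215 214 213 202
 162  94  70  68  70  70  72  72  72  71  70  76 105 120 114 110 114 109
  79  37  22  21  20  20  21  24  29]
15.3 [ 69 102 127 139 139 138 139 137 133 120 120 190 244 246 229 226 229 222
 177  97  65  65  69  76  93 151 222 248 252 252 251 242 185 113  84  49
  26  20  21  21  20  20  20  21  21]
t2
-8 [ 67  98 123 134 135 135 135 134 130 116 109 146 189 204 206 206 205 197
 159  97  76  75  73  72  71  70  71  71  76 133 209 232 230 229 235 244
 246 223 132  43  21  21  21  21  25]
8 [ 69 100 125 136 135 135 135 134 130 115 109 172 226 222 211 209 207 195
 151  87  67  66  67  68  68  68  69  70  76 114 175 200 200 199 166  84
  30  21  21  21  20  21  20  20  21]
15.3 [ 67 100 124 136 137 135 134 134 130 117 117 188 245 247 230 219 217 208
 166  93  64  63  69  79  97 150 218 246 250 251 250 243 192 117 117 130
 133 132 132 131 127 114  84  44  22]
```

The 20 N-guarded taps no longer move the butt (248.82 → 248.77), and both tongues have spread about 1.2 mm, so it's home. The mallet has turned head-up in the grip; I'll measure its tilt and level it by tilting the tool before setting it down.

```bash
python3 - <<'E'
from h import *
from scipy.spatial.transform import Rotation as Ro
th,gx,gy=np.load("m.npy"); s=read_state(); t=s["eef_pos"]
def slope(c,t):
    P=pts(c)-t; d=np.array([np.cos(th),np.sin(th)]); a=P[...,:2]@d; b=P[...,:2]@np.array([-d[1],d[0]])
    m=(abs(b)<5)&(a<-22)&(a>-120)&(abs(P[...,2]-27)<40); return np.polyfit(a[m],P[m][:,2],1),m.sum()
s1=slope(load("m3"),np.array([528.4,370,60])); s2=slope(load("t2"),t); print(s1,s2)
tilt=np.arctan(s2[0][0])-np.arctan(s1[0][0]); print("tilt",np.degrees(tilt))
assert 0<np.degrees(tilt)<15
ax=np.array([-np.sin(th),np.cos(th),0]); Rt=Ro.from_rotvec(ax*tilt).as_matrix()@R(np.pi/2+th)
def tcp(z): return np.array([gx,gy,z])+Rt[:,2]*18.7   # grasp point height z -> TCP
movep(tcp(150),Rt); movel(tcp(60),max_speed=150); c=snap("wrist","p1"); 
s=read_state();f0=s["ft_force"]; print(s["eef_pos"],tcp(60),s["time"])
hit=movel(tcp(37),max_speed=20,guard=5); s=read_state(); print(hit,s["eef_pos"],tcp(39),(s["ft_force"]-f0).round(1),s["torque"].round(2),s["time"])
E
```

```text
(array([-2.55196768e-03,  3.23899167e+01]), np.int64(8271)) (array([ 0.15731402, 33.42180974]), np.int64(7353))
tilt 9.08637689581181
[526.17491857 369.96232378  42.83202491] [525.43405608 369.63502987  41.53465912] 46.6333
False [525.49251639 369.70153489  18.65603664] [525.43405608 369.63502987  20.53465912] [-0.2 -0.  -1.3] [ 0.02 -0.1   0.01] 47.9333
```

```bash
python3 - <<'E'
from h import *
s=read_state(); p=s["eef_pos"]; f0=s["ft_force"]
hit=movel([p[0],p[1],13.5],max_speed=12,guard=3.5); s=read_state(); print(hit,s["eef_pos"],(s["ft_force"]-f0).round(1),s["torque"].round(2))
c=snap("wrist","p2"); P=pts(c); th=np.load("m.npy")[0]
d=np.array([np.cos(th),np.sin(th)]); Q=P[...,:2]-s["eef_pos"][:2]; a=Q@d;b=Q@np.array([-d[1],d[0]]);m=(abs(b)<5)&(a<-22)&(a>-120)&(P[...,2]>25)&(P[...,2]<80)
print(np.polyfit(a[m],P[m][:,2],1),s["time"])
E
```

```text
True [525.3648127  369.70302642  17.98177876] [-0.8  0.5 12.1] [ 0.03 -0.02  0.01]
[3.18395164e-02 5.10927827e+01] 48.15
```

```bash
python3 - <<'E'
from h import *
open_gripper(); s=read_state(); p=s["eef_pos"]; r=s["tool_rot"]
movel(p-r[:,2]*90,max_speed=120)
movep([500,371,250],R(np.pi/2)); wait(.3); c=snap("wrist","e1"); P=pts(c)
m=(P[...,2]>62)&(P[...,2]<90)&(abs(P[...,1]-370)<60)&(abs(P[...,0]-590)<60); q=P[m]; print("head",q.mean(0),np.percentile(q[:,2],[5,50,95]),np.ptp(q,0))
t=q[q[:,2]>70]; print("tilt",np.linalg.lstsq(np.c_[t[:,:2]-t[:,:2].mean(0),np.ones(len(t))],t[:,2],rcond=None)[0])
m=(P[...,2]>44)&(P[...,2]<58)&(abs(P[...,1]-368)<20)&(P[...,0]>400)&(P[...,0]<505); print("handle",np.polyfit(P[m][:,0],P[m][:,2],1),P[m].min(0),P[m].max(0))
# mat extent
g=c["image"].max(2); mm=(g<75)&(abs(P[...,2]-4)<5)&(abs(P[...,1]-350)<120); q=P[mm]; print("mat",np.percentile(q,1,axis=0),np.percentile(q,99,axis=0))
movep([590,32,360],R(np.radians(84.7))); c=snap("wrist","e2");P=pts(c)
m=(P[...,2]>239)&(P[...,2]<290)&(np.hypot(P[...,0]-590,P[...,1]-32)<16); z=P[m]; print("butt",np.median(z[:,2]),z.mean(0)); print(read_state()["time"])
g=c["image"][...,2]; n=np.array([np.cos(np.radians(-5.3)),np.sin(np.radians(-5.3))]); l=np.array([-n[1],n[0]])
movep([590,32,360],R(np.radians(84.7-180))); d=snap("wrist","e3")
for tag in("k1","e2","e3"):
    c=load(tag); g=c["image"][...,2]
    for o in(8,15.2):
        X3=np.array([[*(np.array([589.8,32])+n*x+l*o),225] for x in np.arange(-16,17,1.)]); uv=proj(c,X3).astype(np.float32)
        print(tag,o,cv2.remap(g,uv[:,0].copy(),uv[:,1].copy(),cv2.INTER_LINEAR).ravel())
print(read_state()["time"])
E
```

```text
head [588.19287153 372.21466263  72.98310777] [67.20364757 73.54266945 74.75522133] [41.7061695  41.38046737 13.83198181]
tilt [ 1.10547793e-02 -1.35957228e-03  7.35767218e+01]
handle [2.64092819e-03 5.07116338e+01] [400.98486523 351.11371478  45.36219872] [504.79971375 378.92965933  55.72770079]
mat [354.8476638  261.15248812   1.99995435] [625.88038815 416.56293044   5.74523526]
butt 248.73338667944145 [589.47102582  32.33468609 248.34722534]
52.1833
k1 8 [ 69  68  66  61  65  75  89 142 174 178 178 178 178 162 118  92  92 102
 157 225 241 242 242 241 234 156  63  65  88 104 105 104 105]
k1 15.2 [ 68  67  66  60  60  68  89 146 179 183 182 182 182 165 112  84  89  98
 125 188 233 242 242 242 235 158  63  69  95 111 112 107 104]
e2 8 [ 60  59  57  53  56  86 133 156 158 158 159 153 121  65  47  56  81 105
 110 113 115 116 117 115 112 120 148 167 157 129 106  99  99]
e2 15.2 [ 60  59  57  52  55  87 137 160 163 163 164 158 123  65  48  54  78  98
 103 112 128 142 140 133 131 128 117 118 136 126 105  99 100]
e3 8 [ 59  59  58  51  55  88 134 155 158 158 158 148 110  65  47  56  83 103
 105 107 112 112 108 107 111 117 134 158 156 128 105  99  99]
e3 15.2 [ 60  59  57  52  57  91 136 157 161 161 161 153 121  69  43  49  72  94
  99 104 124 135 136 135 134 128 118 125 139 122 104  98  98]
52.4833
```

```bash
python3 -c "
from workcell import *
print(finish_job(), read_state()['time'])"
```

```text
the job is handed in; nothing more can be done
the job is handed in; nothing more can be done
```

The job is handed in at about 52 s: further taps no longer move the wedge and both handle halves have spread about 1.2 mm, and the mallet is back on the mat within about 2 mm of where it stood.

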